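Complete the shaft carrier and lift it off the conveyor

ROBOT

A 6-joint arm with a two-finger parallel gripper is mounted at the origin on the work surface. World frame = base frame: x ahead of the robot, y to its left, z up, the work surface at z = 0. Lengths are in m, angles in degrees, forces in N, time in s.
With the tool pointing down it reaches from about 0.4 to 0.825 m from the base axis. Payload 7 kg.
Tool frame: the origin (TCP) lies at the very end of the fingers, on their centre line; the grasp point (between the pads) lies 19 mm behind it; x points along the fingers, y is the direction in which the jaws open and shut, and the axes are right-handed (so a half turn about x gives the same grasp; the last joint's range is limited). The gripper opens to 88 mm and grips with 3 to 60 N. Pads are 19 mm wide; open, the fingers measure 130 mm over their backs; the gripper's body (78 mm by 193 mm) begins 47 mm behind the grasp point.
Start: joints at [-50.415, 20.546, 0.682, 0, -70.136, -16.507], TCP at [0.265, -0.621, 0.227] pointing down, gripper open.
Joint ranges: [-176.03, 176.03], [-82.01, 121.73], [-58.28, 71.71], [-173.87, 95.51], [-174.79, -0.11], [-173.66, 173.66]. Speed limits (degrees/s): [136.94, 136.94, 172.46, 180, 180, 180].

INTERFACE

Orientations are given as a 3x3 rotation matrix whose columns are the frame's x, y, z axes.
In Python, from bench import env gives the robot as it stands.
- The arm moves only by the shell command python3 -m pendant 'ROWS' [FORCE]. ROWS is JSON, a list that holds one entry, the list of rows, each a list of 7 numbers: the shift along the world's x, y, z in mm, then the turn, a rotation vector about the world's x, y, z in degrees, then the finger opening in mm, from 0 to 87.6. In form: [[[x, y, z, ax, ay, az, grip], ...]]. A call has 1 to 20 rows; each row shifts and turns the commanded pose from where the row before left it; what a row does not reach is not made up. A row lasts 1/10 s, in which the tool goes at most 50 mm and 8.59 degrees, less where a joint would pass 70% of its speed; a pose out of reach is approached as far as the arm can. A call with a gripper value outside its range is refused whole. The fingers move at their own pace and stop on an object; FORCE is the grip in N (left out, the last holds). Time passes only in rows, so rows that do not move let the fingers close. It gives the time, the measured TCP pose, the force and the opening at its end, in the units of the state.
- env.get_state(): the state, without advancing time (a new reading comes with each control period).
- env.read_camera(name): name is "scene" or "top"; returns a dict with "pixels" (480x640x3 uint8, red, green, blue), "fx", "fy", "cx", "cy" (pixels), "xyz" and "orientation" of the camera in the world. Camera axes: x right, y down, z forward; pixel columns grow to the right and rows downward; lengths in m; the calibration is good to about 2 mm. A picture is of the moment at which its call begins. There is no depth.
- env.close_job(): hands the job in, once; it reports no verdict.
Trained networks look in the newest picture that a camera, given by its name, has taken for a name from the list of things; names that differ only in an ending like _2 or _b are one class to them, and where a whole thing is asked for, a point or a joint stands for the part that bears it (a point fixed in the world has none). Each returns a list of dicts, best first, with "score" (0 to 1); they miss things now and then, are a little off and sometimes report something else, mostly with a low value. They report only what shows in the picture. A call takes as long as a camera call.
- env.recognise(camera, target): "rect" ([left, top, right, bottom] in pixels, round what is visible of it).
- env.spot_point(camera, target): "centre" ([column, row] in pixels: a listed point, or the origin of a listed thing).
The state is a dict: "time": time; "qpos": joint angles; "dq": joint speeds; "joint_torque": joint torques, N m; "position": TCP position; "tcp_rot": TCP orientation; "force": force on the tool from outside, world axes, zero at the start; "torque": the same for the moment, N m; "grip_width": finger opening in m.
Only numpy, scipy, OpenCV 4.12 (cv2) and the standard library are available. Lean on these libraries where they do the work, as an engineer would, in place of code of your own. Each camera call takes 0.05 s, during which the arm holds its last target.

TASK

Complete the set on the conveyor: take the brass shaft out of the slanted rack, lower it upright into the one empty socket of the carrier until it stands on the bottom, and let go of it. Then take the carrier by its handle, lift it straight up off the belt by about 10 cm and keep it there, steady and level with all four shafts standing in it, ready to be handed over: finish while still holding it in the air. Do not drop the shaft, do not tip the carrier, and leave the other shafts in the rack and everything else on the table alone.

Things in the scene. Friction and masses are not known exactly. Their poses are not given: they have to be found in the camera images.
- brass_shaft: brass shaft, 0.10 kg: 16 mm diameter, 140 mm long, origin at the centre of its foot (the lower end), own z along the shaft to its top. At first it leans in one of the rack's three holes (which one varies), tilted 20 degrees from vertical with its top towards the robot (the rack's -x); 40 mm of it are in the hole, 100 mm stand out. It comes out along its own axis
- black_shaft: a black plastic shaft that stays in the rack: 16 mm diameter, 140 mm long, origin at the centre of its foot (the lower end), own z along the shaft to its top
- red_shaft: a red painted shaft that stays in the rack: 16 mm diameter, 140 mm long, origin at the centre of its foot (the lower end), own z along the shaft to its top
- rack: fixed rack: dark base plate 120 x 290 mm, aluminium block with three holes at its y = -85, 0, +85 mm, each 19 mm wide, 40 mm deep, tipped 20 degrees towards the rack's -x. Hole mouths at rack x = -17 mm, 62 mm above the table; shaft tops lean to -x and end about 155 mm above the table (rack x = -51 mm). Origin on the table under the block, z up, x away from the robot at yaw 0
- conveyor: fixed table conveyor, 480 mm along its x, 190 mm wide plus a gear motor on its +y side, green belt 150 mm wide whose flat top is 60 mm above the table. Origin on the table under its middle, z up. The belt does not run
- carrier: loose carrier on the belt, 0.4 kg (0.75 kg loaded): aluminium plate 140 (x) x 150 (y) x 8 mm; two blue strips along y at x = -50, +50 mm, with round sockets at y = -52, +52 mm, 19 mm wide, 42 mm deep, 3 mm chamfer; a black grip bar along y on two posts. Origin: centre of the underside, z up. Socket floors 11, mouths 53, tops of standing shafts 151, bar centre 151 mm above the origin
- handle (a point): centre of the carrier's black grip bar, 151 mm above the carrier's origin on its axis; the bar is 14 mm wide (carrier x), 18 mm high and runs 124 mm along carrier y between two 8 mm thick posts centred at y = -66 and +66 mm; axes as the carrier's
- empty_socket (a point): middle of the mouth of the carrier's empty socket, the one at carrier x = -50, y = -52 mm (near right corner as the robot sees it), 53 mm above the carrier's origin; axes as the carrier's. A shaft fully home has its foot 42 mm below this point
- steel_shaft_1: steel shaft standing in the carrier's socket at x = -50, y = +52 mm: 16 mm diameter, 140 mm long, origin at the centre of its foot (the lower end), own z along the shaft to its top
- steel_shaft_2: steel shaft standing in the carrier's socket at x = +50, y = -52 mm: 16 mm diameter, 140 mm long, origin at the centre of its foot (the lower end), own z along the shaft to its top
- steel_shaft_3: steel shaft standing in the carrier's socket at x = +50, y = +52 mm: 16 mm diameter, 140 mm long, origin at the centre of its foot (the lower end), own z along the shaft to its top
- meter: loose red hand meter lying on the table, 170 x 85 x 36 mm, origin under its centre; a bystander
- tape_roll: loose yellow roll of tape lying flat, 90 mm across, 24 mm high, origin under its centre; a bystander
- screwdriver: loose screwdriver lying on the table in front of the rack, origin under it, long axis along its x; a bystander

How it is judged:
By the outcome, as a careful person would: the job done as asked, in the order asked, and still so for the second after the job is handed in, while the arm keeps its last pose, push and grip.
It also fails if it takes over 59 s, if anything falls off the work surface, if the arm or the gripper's body presses on something with over 40 N, if the wrist force passes 120 N, or if a joint passes its speed limit or range.

## Working session

There is one attempt and no reset: what is moved stays moved. The work goes in short steps, Python scripts to look and compute and a shell command to move; the robot and the scene stay as the last step left them, time stands still between calls to the robot, and variables do not carry over. Pictures are saved under pics/ and viewed, and the job is handed in when it is done.

```bash
ls; mkdir -p pics
cat > h.py <<'E'
import numpy as np, cv2
from bench import env
def snap(name,fn=None):
    c=env.read_camera(name)
    if fn: cv2.imwrite('pics/'+fn,cv2.cvtColor(c['pixels'],cv2.COLOR_RGB2BGR))
    return c
def ray(c,p):
    R=np.array(c['orientation']);d=R@np.array([(p[0]-c['cx'])/c['fx'],(p[1]-c['cy'])/c['fy'],1]);return np.array(c['xyz']),d/np.linalg.norm(d)
def proj(c,X):
    v=np.array(c['orientation']).T@(np.array(X)-np.array(c['xyz']));return np.array([c['fx']*v[0]/v[2]+c['cx'],c['fy']*v[1]/v[2]+c['cy']])
def tri(rays):
    A=np.zeros((3,3));b=np.zeros(3)
    for o,d in rays:
        P=np.eye(3)-np.outer(d,d);A+=P;b+=P@o
    x=np.linalg.solve(A,b);return x,[np.linalg.norm((np.eye(3)-np.outer(d,d))@(x-o))*1000 for o,d in rays]
E
python3 - <<'E'
from h import *
np.set_printoptions(precision=4,suppress=True)
cs={n:snap(n,n+'0.png') for n in('scene','top')}
for n,c in cs.items(): print(n,c['fx'],c['cx'],c['cy'],c['xyz'],np.array(c['orientation']).tolist())
for t in ['brass_shaft','black_shaft','red_shaft','rack','conveyor','carrier','handle','empty_socket','steel_shaft_1']:
    r=[]
    for n in cs:
        s=env.spot_point(n,t); b=env.recognise(n,t)
        print(t,n,[(np.round(x['centre'],1),round(x['score'],2)) for x in s[:4]],[(np.round(x['rect'],0),round(x['score'],2)) for x in b[:4]])
        if s: r.append(ray(cs[n],s[0]['centre']))
    if len(r)==2: print('   ',tri(r))
print(env.get_state())
E
```

```text
pics
scene 548.7733050052826 318.3627645183559 245.6379039150197 [1.4475 0.5261 0.8305] [[-0.5858628597750987, 0.4318377911264293, -0.6857702470151279], [0.810083056730074, 0.2880168570093533, -0.510697299069922], [-0.023025002388763507, -0.854729438029076, -0.5185628573581964]]
top 568.001295696344 322.5743146711888 235.75044211986935 [ 0.3833 -0.1267  1.6221] [[0.019164168277063284, -0.9903270886460614, 0.13742267697896152], [-0.9997208597631072, -0.017080863468065654, 0.01632319385718137], [-0.013818003067093985, -0.1376971372142533, -0.9903779890497552]]
brass_shaft scene [] [(array([264., 245., 277., 284.]), 0.58)]
brass_shaft top [(array([372.3, 219.2]), 0.58)] [(array([370., 216., 379., 233.]), 0.48)]
black_shaft scene [] [(array([283., 260., 303., 298.]), 0.58)]
black_shaft top [(array([344.9, 212.3]), 0.66)] [(array([323., 192., 424., 249.]), 0.54), (array([340., 216., 347., 223.]), 0.45)]
red_shaft scene [] [(array([246., 232., 256., 270.]), 0.79), (array([277., 359., 321., 395.]), 0.46)]
red_shaft top [(array([401.5, 229.3]), 0.61)] [(array([401., 227., 406., 237.]), 0.41)
[... 1507 characters left out ...]
_1 top [(array([192.6, 219.5]), 0.68), (array([373.9, 217.6]), 0.6), (array([186.5, 259.7]), 0.5), (array([227.6, 230.5]), 0.4)] [(array([168., 254., 184., 261.]), 0.6)]
{'time': 1.9, 'qpos': array([-50.4147,  20.5463,   0.6824,   0.0025, -70.1355, -16.5058]), 'dq': array([-0.0227,  0.0739,  0.0181,  0.0814, -0.1006, -0.0105]), 'joint_torque': array([  0.0006, -58.2369,  29.3296,   7.0026,   0.0124,  -0.    ]), 'position': array([ 0.2646, -0.621 ,  0.2266]), 'tcp_rot': array([[-0.   , -0.392,  0.92 ],
       [-0.   ,  0.92 ,  0.392],
       [-1.   , -0.   , -0.   ]]), 'force': array([-0.6874, -0.7913,  0.4275]), 'torque': array([ 0.0013,  0.0429, -0.003 ]), 'grip_width': 0.08765306913171264}
```

View images.

Run:
```python
import cv2
a=cv2.imread('pics/top0.png');s=cv2.imread('pics/scene0.png')
cv2.imwrite('pics/t_rack.png',cv2.resize(a[180:260,310:440],None,fx=6,fy=6,interpolation=cv2.INTER_CUBIC))
cv2.imwrite('pics/t_car.png',cv2.resize(a[200:285,150:260],None,fx=7,fy=7,interpolation=cv2.INTER_CUBIC))
cv2.imwrite('pics/s_rack.png',cv2.resize(s[225:345,200:330],None,fx=5,fy=5,interpolation=cv2.INTER_CUBIC)[:600])
cv2.imwrite('pics/s_car.png',cv2.resize(s[255:375,390:510],None,fx=5,fy=5,interpolation=cv2.INTER_CUBIC))
```

```text
(no output)
```

View pics/scene0.png

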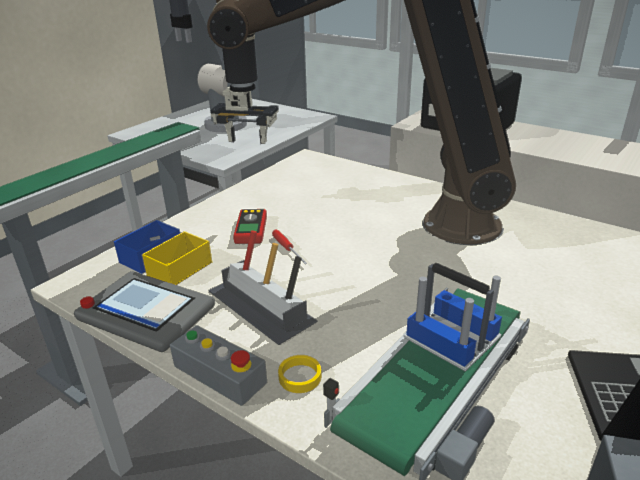

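View pics/top0.png

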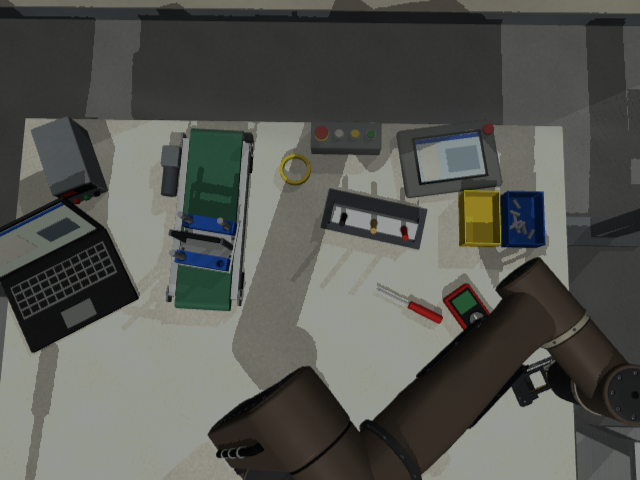

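View pics/t_rack.png

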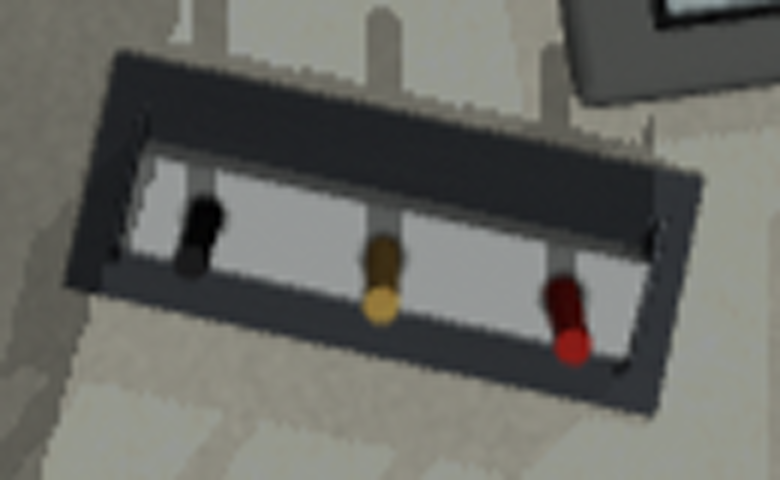

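View pics/t_car.png

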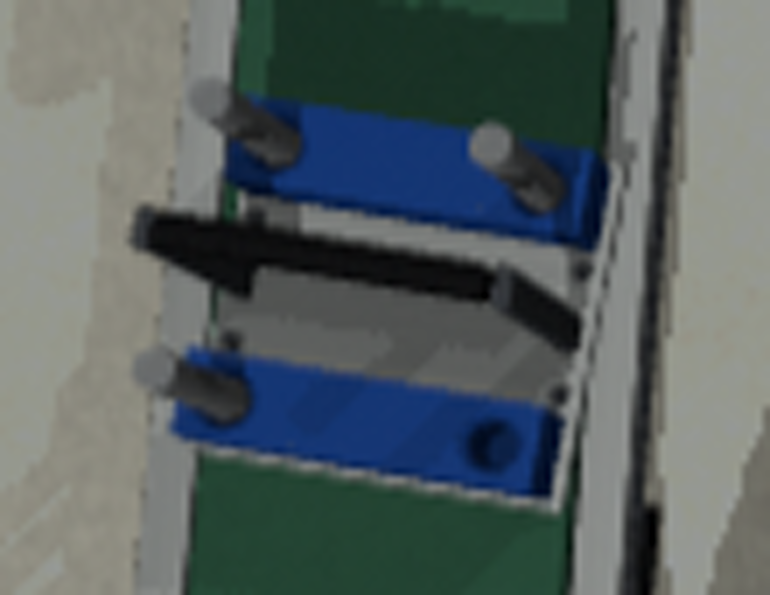

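View pics/s_rack.png

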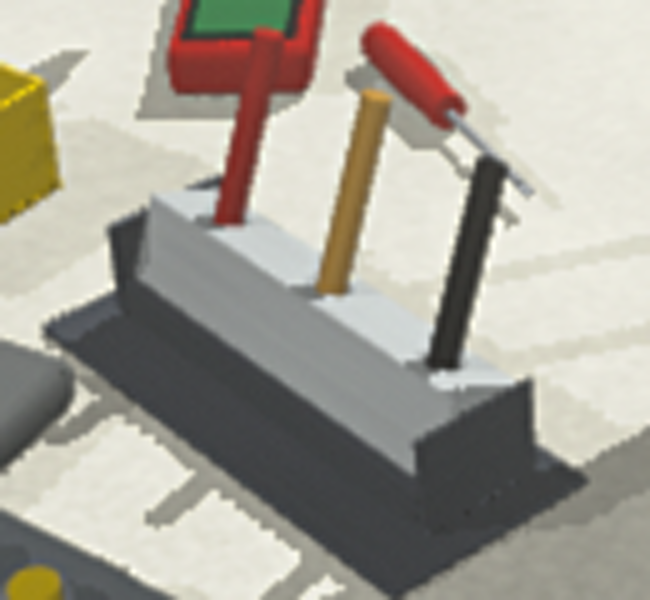

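View pics/s_car.png

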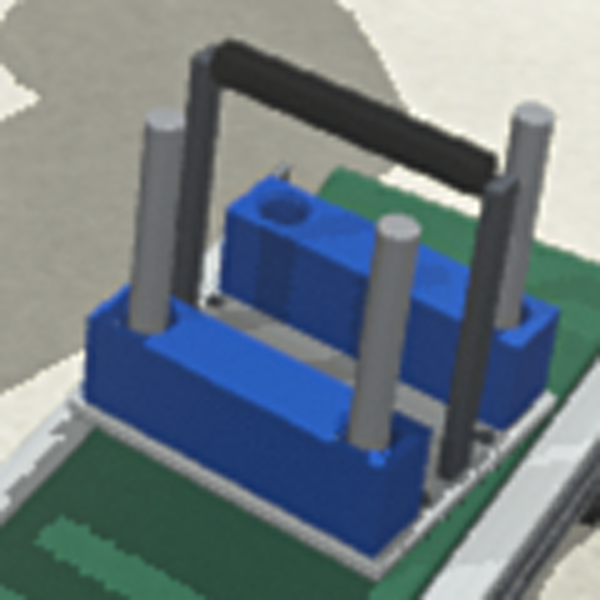

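```bash
cat > fit.py <<'E'
from h import *
from scipy.optimize import least_squares
np.set_printoptions(precision=4,suppress=True)
cs={n:env.read_camera(n) for n in('scene','top')}
T=lambda x,y:(310+x/6,180+y/6); S=lambda x,y:(200+x/5,225+y/5)
t=np.radians(20);ax=np.array([-np.sin(t),0,np.cos(t)])
def m(y,h=0.1): return np.array([-.017,y,.062])+h*ax
rack=[('top',m(0),T(380,304)),('scene',m(0),S(376,97)),('top',m(.085),T(192,263)),('scene',m(.085),S(491,163)),('top',m(-.085),T(571,349)),('scene',m(-.085),S(266,34)),
]
T=lambda x,y:(150+x/7,200+y/7); S=lambda x,y:(390+x/5,255+y/5)
a,b,z=.05,.052,.151
car=[('top',(-a,b,z),T(157,368)),('top',(a,-b,z),T(492,145)),('top',(a,b,z),T(210,100)),('top',(-a,-b,.053),T(496,445)),
('scene',(-a,b,z),S(532,112)),('scene',(a,-b,z),S(165,118)),('scene',(a,b,z),S(398,225)),('scene',(-a,-b,.053),S(285,206))]
def fit(pts,x0,nm):
    def W(p,X):
        c,s=np.cos(p[3]),np.sin(p[3]);return p[:3]+np.array([[c,-s,0],[s,c,0],[0,0,1]])@np.array(X)
    f=lambda p:np.concatenate([proj(cs[c],W(p,X))-np.array(u) for c,X,u in pts])
    r=least_squares(f,x0);print(nm,r.x[:3],'yaw',np.degrees(r.x[3]));print(np.round(r.fun.reshape(-1,2),1).tolist())
    return r.x,W
p,W=fit(rack,[.65,-.25,0,0],'rack')
for (c1,X,u),(c2,_,v) in zip(rack[::2],rack[1::2]): print('top',tri([ray(cs[c1],u),ray(cs[c2],v)]),'model',W(p,X))
print('mouth',W(p,m(0,0)),'axis',W(p,m(0,.1))-W(p,m(0,0)))
q,W=fit(car,[.57,.217,.06,0],'car')
print('handle',W(q,(0,0,.151)),'socket',W(q,(-a,-b,.053)))
for i in range(4): print(tri([ray(cs['top'],car[i][2]),ray(cs['scene'],car[i+4][2])]))
E
python3 fit.py
```

```text
rack [ 0.6523 -0.2447 -0.005 ] yaw -11.444258480350092
[[-0.2, 0.4], [-0.6, -0.2], [-0.6, 0.3], [-0.5, 0.1], [-0.1, -0.2], [0.1, -0.0]]
top (array([ 0.6024, -0.234 ,  0.151 ]), [np.float64(1.2003265346539649), np.float64(1.2003265346540344)]) model [ 0.6021 -0.2345  0.151 ]
top (array([ 0.619 , -0.1516,  0.1513]), [np.float64(1.452262355353058), np.float64(1.4522623553529843)]) model [ 0.6189 -0.1512  0.151 ]
top (array([ 0.585 , -0.3182,  0.1507]), [np.float64(0.2376906916639725), np.float64(0.23769069166389561)]) model [ 0.5852 -0.3179  0.151 ]
mouth [ 0.6356 -0.2413  0.057 ] axis [-0.0335  0.0068  0.094 ]
car [0.5703 0.2166 0.0572] yaw -8.43988729954525
[[-1.0, 0.7], [-0.7, 0.5], [-0.6, 0.3], [-1.3, 0.0], [-0.5, 0.1], [-0.6, -0.0], [-0.8, 0.1], [-1.2, 0.1]]
handle [0.5703 0.2166 0.2082] socket [0.5132 0.1725 0.1102]
(array([0.5296, 0.2747, 0.2087]), [np.float64(1.973799721307856), np.float64(1.9737997213079834)])
(array([0.6127, 0.1575, 0.2083]), [np.float64(1.720446879559593), np.float64(1.720446879559636)])
(array([0.6276, 0.2606, 0.2084]), [np.float64(1.6070827738461622), np.float64(1.6070827738462043)])
(array([0.5121, 0.1717, 0.1094]), [np.float64(2.863144864488584), np.float64(2.863144864488655)])
```

```bash
sed -i 's#310+x/6,180+y/6#310+x/6-.42,180+y/6-.42#; s#200+x/5,225+y/5#200+x/5-.4,225+y/5-.4#; s#150+x/7,200+y/7#150+x/7-.43,200+y/7-.43#; s#390+x/5,255+y/5#390+x/5-.4,255+y/5-.4#' fit.py
cat >> fit.py <<'E'
# joint fit w/ camera offsets, z fixed
def pr(c,X,o):
    c=dict(c);c['xyz']=np.array(c['xyz'])+o;return proj(c,X)
def f(v):
    r=[]
    for pts,p in((rack,np.array([v[0],v[1],0,v[2]])),(car,np.array([v[3],v[4],.06,v[5]]))):
        for c,X,u in pts:
            o=v[6:9] if c=='top' else v[9:12]
            r.append((pr(cs[c],W(p,X),o/1000)-u)/.3)
    return np.concatenate(r+[v[6:]/1.5])
r=least_squares(f,[*p[[0,1,3]],*q[[0,1,3]]]+[0]*6,x_scale=[.01]*6+[1]*6).x
print('joint',r[:3],np.degrees(r[2]),r[3:6],np.degrees(r[5]),'cam',r[6:])
pr_=np.array([r[0],r[1],0,r[2]]);pc=np.array([r[3],r[4],.06,r[5]])
print('brass top',W(pr_,m(0)),'axis',(W(pr_,m(0))-W(pr_,m(0,0)))/.1,'handle',W(pc,(0,0,.151)),'sock',W(pc,(-a,-b,.053)))
E
python3 fit.py
```

```text
rack [ 0.6535 -0.244  -0.0031] yaw -11.467930349838083
[[0.1, 0.3], [-0.3, -0.2], [-0.4, 0.2], [-0.2, 0.1], [0.2, -0.3], [0.4, 0.0]]
top (array([ 0.6036, -0.2333,  0.1529]), [np.float64(0.563222106858561), np.float64(0.563222106858775)]) model [ 0.6033 -0.2339  0.1529]
top (array([ 0.6201, -0.151 ,  0.1532]), [np.float64(0.819680937057557), np.float64(0.8196809370574818)]) model [ 0.6202 -0.1506  0.1529]
top (array([ 0.5862, -0.3174,  0.1526]), [np.float64(0.8783419058638344), np.float64(0.8783419058639232)]) model [ 0.5864 -0.3172  0.1529]
mouth [ 0.6368 -0.2407  0.0589] axis [-0.0335  0.0068  0.094 ]
car [0.5715 0.2166 0.059 ] yaw -8.432179493955662
[[-0.7, 0.6], [-0.4, 0.4], [-0.4, 0.2], [-1.0, -0.1], [-0.2, 0.0], [-0.4, -0.1], [-0.5, 0.0], [-0.9, 0.1]]
handle [0.5715 0.2166 0.21  ] socket [0.5144 0.1725 0.112 ]
(array([0.5307, 0.2748, 0.2103]), [np.float64(1.3307518367184228), np.float64(1.330751836718519)])
(array([0.6137, 0.1578, 0.21  ]), [np.float64(1.094898874604903), np.float64(1.0948988746049324)])
(array([0.6286, 0.2607, 0.21  ]), [np.float64(0.987419421534654), np.float64(0.9874194215345642)])
(array([0.5134, 0.1719, 0.1114]), [np.float64(2.1747341303301018), np.float64(2.1747341303300987)])
joint [ 0.6547 -0.2429 -0.2014] -11.538049293679597 [ 0.5722  0.2166 -0.1474] -8.444648873260958 cam [ 0.579   1.3604  1.112  -0.579  -1.3604  0.1742]
brass top [ 0.6046 -0.2326  0.156 ] axis [-0.3351  0.0684  0.9397] handle [0.5722 0.2166 0.211 ] sock [0.5151 0.1725 0.113 ]
```

Run:
```python
from h import *
from scipy.spatial.transform import Rotation as Ro
np.set_printoptions(precision=3,suppress=True)
st=env.get_state();R0=st['tcp_rot']
yw=np.radians(-11.5);ax=np.array([-.3351,.0684,.9397])
ax=np.array([-np.sin(np.radians(20))*np.cos(yw),-np.sin(np.radians(20))*np.sin(yw),np.cos(np.radians(20))])
y=np.array([-np.sin(yw),np.cos(yw),0]);x=-ax
for s in(1,-1):
    R=np.c_[x,s*y,np.cross(x,s*y)];print(Ro.from_matrix(R@R0.T).as_rotvec(degrees=True))
print((np.array([.6042,-.233,.1555])+.11*ax-st['position'])*1000,ax)
```

```text
[  2.047 -20.201 -34.223]
[-26.372  -2.675 143.536]
[302.769 395.458  32.323] [-0.335  0.068  0.94 ]
```

```bash
python3 -m pendant '[[[0,0,40,0,0,0,50],[27.5,36,0,0.19,-1.84,-3.11,50],[27.5,36,0,0.19,-1.84,-3.11,50],[27.5,36,0,0.19,-1.84,-3.11,50],[27.5,36,0,0.19,-1.84,-3.11,50],[27.5,36,0,0.19,-1.84,-3.11,50],[27.5,36,0,0.19,-1.84,-3.11,50],[27.5,36,0,0.19,-1.84,-3.11,50],[27.5,36,0,0.19,-1.84,-3.11,50],[27.5,36,0,0.19,-1.84,-3.11,50],[27.5,36,0,0.19,-1.84,-3.11,50],[27.5,36,-8,0.19,-1.84,-3.11,50],[0,0,0,0,0,0,50]]]'
```

```text
time: 3.4
position: [0.5684, -0.2208, 0.2575]
tcp_rot: [[0.336, 0.197, 0.921], [-0.066, 0.98, -0.186], [-0.939, 0.002, 0.343]]
force: [-0.0, -0.5, -0.2]
grip_width: 0.0499
```

Run:
```python
from h import *
for n in('top','scene'):
    c=snap(n,n+'1.png');s=env.get_state();print(s['position'],s['time'],proj(c,s['position']))
a=cv2.imread('pics/top1.png');s=cv2.imread('pics/scene1.png')
cv2.imwrite('pics/t1.png',cv2.resize(a[170:270,310:440],None,fx=6,fy=6,interpolation=cv2.INTER_CUBIC))
cv2.imwrite('pics/s1.png',cv2.resize(s[175:305,200:330],None,fx=4.6,fy=4.6,interpolation=cv2.INTER_CUBIC))
```

```text
[ 0.56749299 -0.22228907  0.25787533] 3.45 [371.28769093 238.68408386]
[ 0.56719424 -0.22359017  0.25833828] 3.5 [284.8256312  199.85731781]
```

View pics/s1.png

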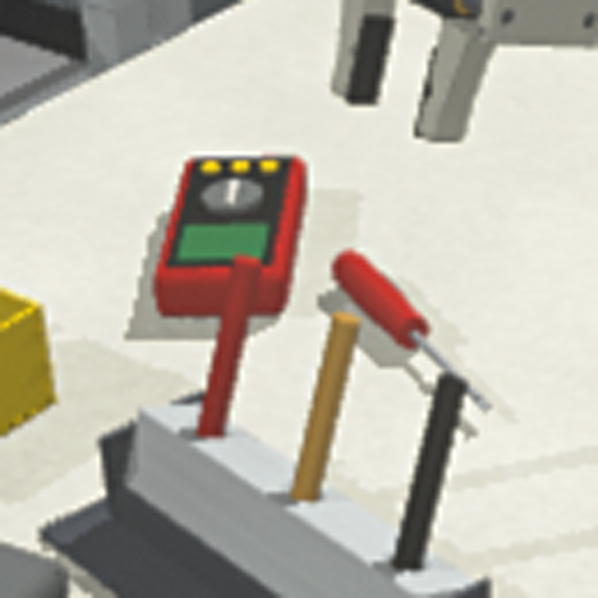

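View pics/t1.png

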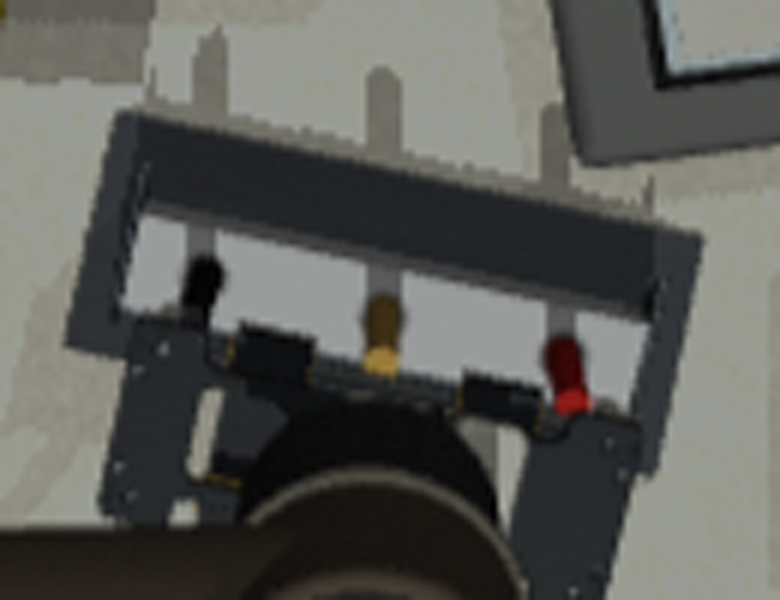

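```bash
python3 -m pendant '[[[9,-2,-25,0,0,0,50],[9,-2,-25,0,0,0,50],[9,-2,-25,0,0,0,50],[0,0,0,0,0,0,50],[0,0,0,0,0,0,50]]]'
python3 - <<'E'
from h import *
s=env.get_state();print(s['position'],s['time'])
for n in('top','scene'):
    c=snap(n,n+'2.png');print(proj(c,s['position']))
a=cv2.imread('pics/top2.png');s=cv2.imread('pics/scene2.png')
cv2.imwrite('pics/t2.png',cv2.resize(a[180:250,330:420],None,fx=8,fy=8,interpolation=cv2.INTER_CUBIC))
cv2.imwrite('pics/s2.png',cv2.resize(s[215:295,220:320],None,fx=7,fy=7,interpolation=cv2.INTER_CUBIC))
E
```

```text
time: 4.0
position: [0.5937, -0.2321, 0.1837]
tcp_rot: [[0.335, 0.2, 0.921], [-0.068, 0.98, -0.188], [-0.94, 0.0, 0.342]]
force: [0.1, -0.8, 0.3]
grip_width: 0.0502
[ 0.59367671 -0.23213803  0.18374947] 4.0
[373.15845024 232.44265292]
[276.77066517 231.23711408]
```

View pics/s2.png

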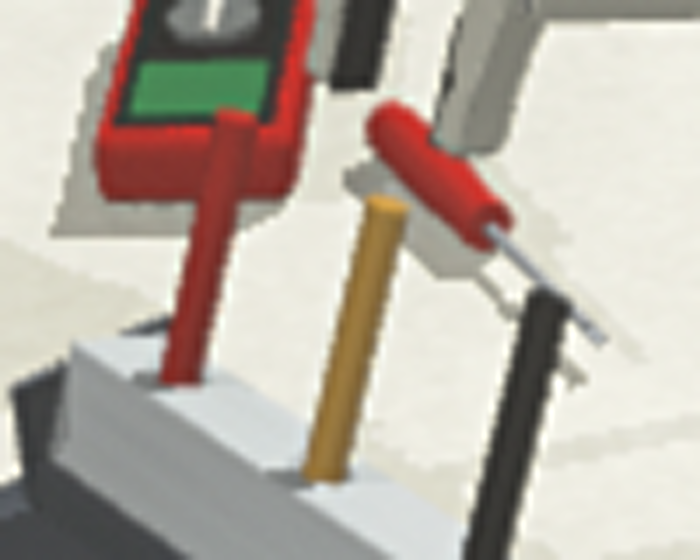

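View pics/t2.png

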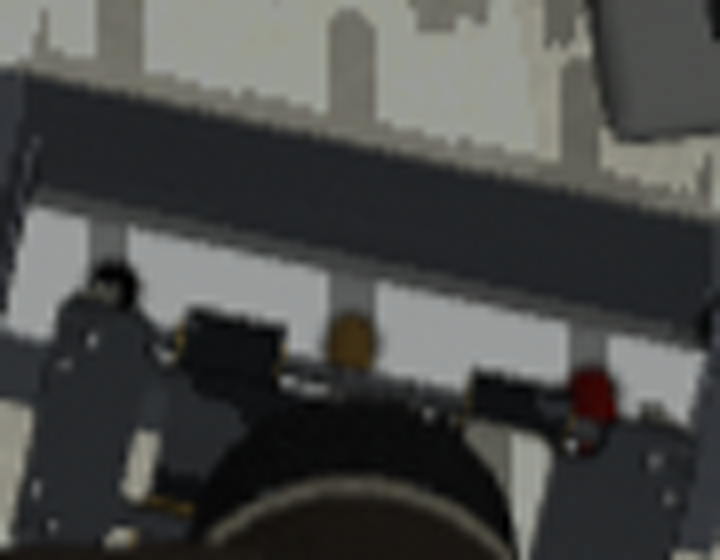

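```bash
python3 -m pendant '[[[6.3,-1,-17.6,0,0,0,50],[6.3,-1.2,-17.6,0,0,0,50],[6.3,-1.2,-17.6,0,0,0,50],[6.3,-1.2,-17.6,0,0,0,50],[0,0,0,0,0,0,50],[0,0,0,0,0,0,50],[0,0,0,0,0,0,50]]]'
python3 - <<'E'
from h import *
s=env.get_state();print(s['position'],s['time'])
for n in('top','scene'):
    c=snap(n,n+'3.png');print(proj(c,s['position']))
s=cv2.imread('pics/scene3.png')
cv2.imwrite('pics/s3.png',cv2.resize(s[205:295,220:320],None,fx=6.5,fy=6.5,interpolation=cv2.INTER_CUBIC))
E
```

```text
time: 4.8
position: [0.6198, -0.2357, 0.1151]
tcp_rot: [[0.338, 0.199, 0.92], [-0.068, 0.98, -0.187], [-0.939, 0.001, 0.345]]
force: [0.5, 0.9, 0.3]
grip_width: 0.0498
[ 0.61984152 -0.2356915   0.11507864] 4.8
[372.64798228 226.48454663]
[270.50857924 259.95680625]
```

View pics/s3.png

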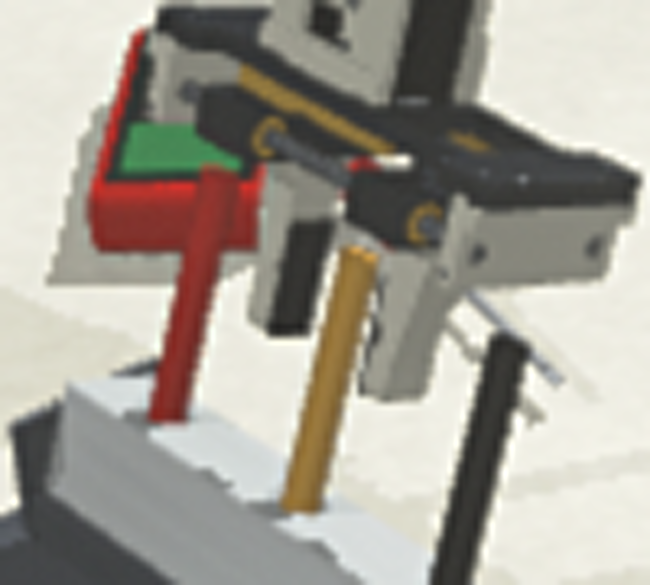

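```bash
python3 -m pendant '[[[0,0,0,0,0,0,30],[0,0,0,0,0,0,10],[0,0,0,0,0,0,10],[0,0,0,0,0,0,10],[0,0,0,0,0,0,10],[0,0,0,0,0,0,10]]]' 25
```

```text
time: 5.5
position: [0.6194, -0.2356, 0.1132]
tcp_rot: [[0.336, 0.199, 0.921], [-0.068, 0.98, -0.187], [-0.939, 0.001, 0.343]]
force: [-0.2, -0.4, 0.6]
grip_width: 0.0153
```

```bash
python3 -m pendant '[[[-3.35,0.7,9.4,0,0,0,10],[-5,1,14.1,0,0,0,10],[-5,1,14.1,0,0,0,10],[-5,1,14.1,0,0,0,10],[-5,1,14.1,0,0,0,10],[-5,1,14.1,0,0,0,10],[0,0,0,0,0,0,10],[0,0,0,0,0,0,10]]]' 25
python3 - <<'E'
from h import *
s=env.get_state();print(s['position'],s['force'],s['grip_width'])
for n in('scene',):
    c=snap(n,n+'4.png');print(proj(c,s['position']))
s=cv2.imread('pics/scene4.png')
cv2.imwrite('pics/s4.png',cv2.resize(s[165:295,200:330],None,fx=4.5,fy=4.5,interpolation=cv2.INTER_CUBIC))
E
```

```text
time: 6.3
position: [0.5907, -0.2297, 0.1933]
tcp_rot: [[0.336, 0.199, 0.92], [-0.067, 0.98, -0.187], [-0.939, 0.001, 0.343]]
force: [0.0, -0.8, -1.2]
grip_width: 0.0155
[ 0.59070046 -0.22971402  0.19327519] [ 0.00997156 -0.79488842 -1.23227928] 0.015484979186266906
[278.10657558 227.51802003]
```

View pics/s4.png

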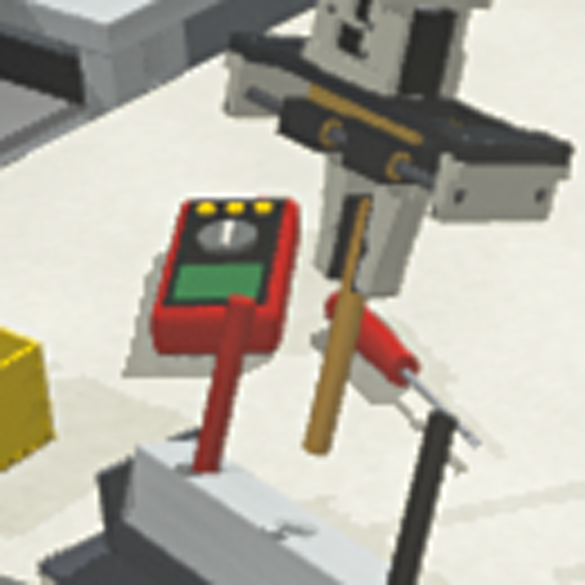

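Run:
```python
from h import *
from scipy.spatial.transform import Rotation as Ro
np.set_printoptions(precision=3,suppress=True)
st=env.get_state();R0=st['tcp_rot']
yw=np.radians(-8.44)
y=np.array([-np.sin(yw),np.cos(yw),0]);x=np.array([0,0,-1.])
R=np.c_[x,y,np.cross(x,y)];print(Ro.from_matrix(R@R0.T).as_rotvec(degrees=True))
print((np.array([.515,.1725,.24])-st['position'])*1000,st['qpos'])
```

```text
[ 3.415 19.715  3.026]
[-75.512 402.213  47.438] [  -1.643    7.355  -27.243    5.664  -35.793 -103.878]
```

```bash
python3 -m pendant '[[[0,0,20,0,0,0,10],[0,0,27,0,0,0,10],[-4,20,0,0.3,1.8,0.3,10],[-7.5,40,0,0.3,1.8,0.3,10],[-7.5,40,0,0.3,1.8,0.3,10],[-7.5,40,0,0.3,1.8,0.3,10],[-7.5,40,0,0.3,1.8,0.3,10],[-7.5,40,0,0.3,1.8,0.3,10],[-7.5,40,0,0.3,1.8,0.3,10],[-7.5,40,0,0.3,1.8,0.3,10],[-7.5,40,0,0.3,1.8,0.3,10],[-7.5,40,0,0.3,1.8,0.3,10],[-4,22,0,0.4,1.7,0,10],[0,0,0,0,0,0,10],[0,0,0,0,0,0,10],[0,0,0,0,0,0,10]]]' 25
cat > look.py <<'E'
import sys
from h import *
i=sys.argv[1]
s=env.get_state();print(s['position'],s['force'],s['time'],s['grip_width'],s['tcp_rot'].round(3).tolist())
for n in('scene','top'):
    c=snap(n,n+i+'.png');print(n,proj(c,s['position']),'foot',proj(c,s['position']+s['tcp_rot'][:,0]*.095))
a=cv2.imread('pics/top%s.png'%i)
s=cv2.imread('pics/scene%s.png'%i)
cv2.imwrite('pics/s%s.png'%i,cv2.resize(s[240:350,400:510],None,fx=5.4,fy=5.4,interpolation=cv2.INTER_CUBIC))
cv2.imwrite('pics/t%s.png'%i,cv2.resize(a[200:285,150:260],None,fx=7,fy=7,interpolation=cv2.INTER_CUBIC))
E
python3 look.py 5
```

```text
time: 7.95
position: [0.5152, 0.1713, 0.2394]
tcp_rot: [[0.0, 0.147, 0.989], [-0.001, 0.989, -0.147], [-1.0, -0.001, 0.0]]
force: [-0.2, 0.1, -1.1]
grip_width: 0.0157
[0.51522841 0.17134316 0.23937817] [-0.23540356  0.07222446 -1.05043603] 7.95 0.015651041558334806 [[0.0, 0.147, 0.989], [-0.001, 0.989, -0.147], [-1.0, -0.001, 0.0]]
scene [450.98858342 245.86007193] foot [446.41915206 283.72881216]
top [209.84454433 258.05677618] foot [217.50708826 261.631002  ]
```

View pics/s5.png

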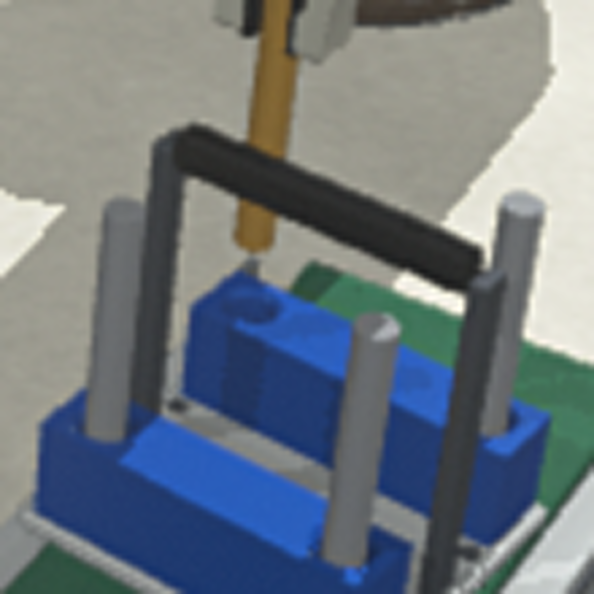

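View pics/t5.png

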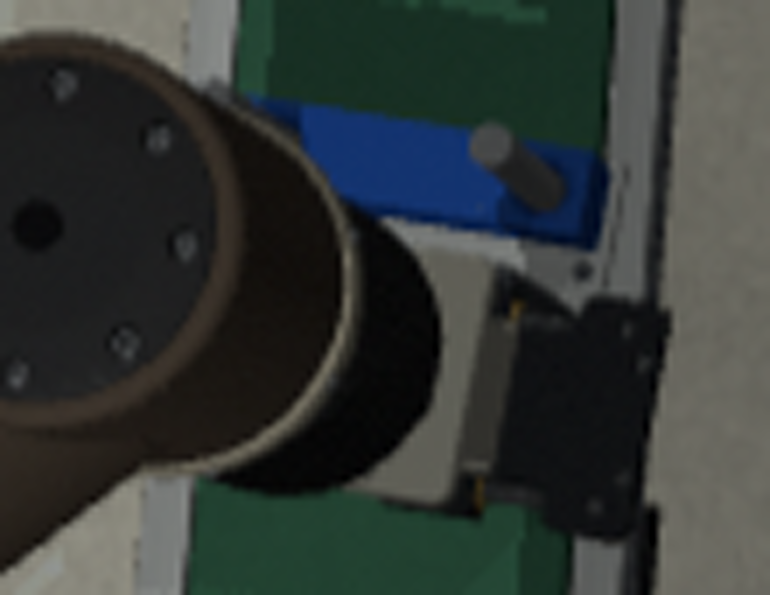

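```bash
python3 -m pendant '[[[-1,-0.5,-8,0,0,0,10],[0,0,-8,0,0,0,10],[0,0,-6,0,0,0,10],[0,0,-3,0,0,0,10],[0,0,0,0,0,0,10],[0,0,0,0,0,0,10],[0,0,0,0,0,0,10]]]' 25
python3 look.py 6
```

```text
time: 8.75
position: [0.5146, 0.1718, 0.2153]
tcp_rot: [[0.002, 0.147, 0.989], [0.0, 0.989, -0.147], [-1.0, 0.001, 0.001]]
force: [0.4, 0.9, -0.5]
grip_width: 0.0155
[0.51462547 0.17179    0.21534607] [ 0.35113969  0.86536347 -0.46648706] 8.75 0.015500365905536122 [[0.002, 0.147, 0.989], [0.0, 0.989, -0.147], [-1.0, 0.001, 0.001]]
scene [450.12763913 255.68472583] foot [445.66853052 292.7855884 ]
top [211.68250866 259.24674438] foot [219.07018412 262.64848392]
```

View pics/s6.png

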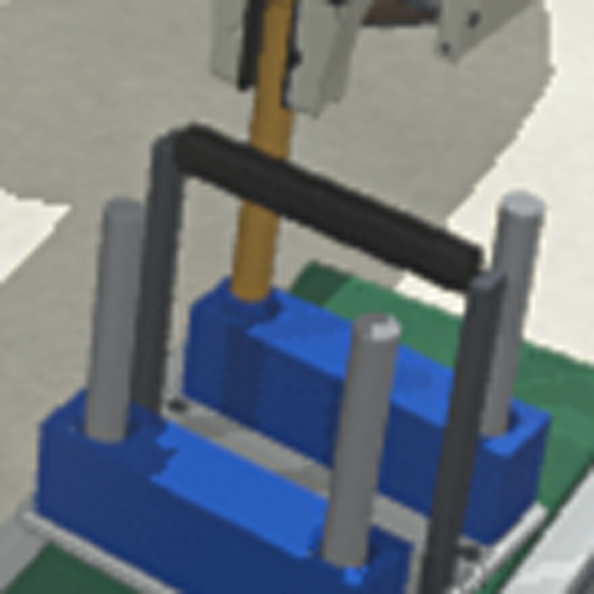

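```bash
python3 -m pendant '[[[0.3,-0.8,-2,0,0,0,10],[0,0,-2,0,0,0,10],[0,0,-2,0,0,0,10],[0,0,-2,0,0,0,10],[0,0,0,0,0,0,10],[0,0,0,0,0,0,10]]]' 25
```

```text
time: 9.45
position: [0.5147, 0.171, 0.2071]
tcp_rot: [[0.001, 0.147, 0.989], [0.0, 0.989, -0.147], [-1.0, 0.001, 0.001]]
force: [-0.5, 0.5, -1.0]
grip_width: 0.0153
```

```bash
python3 look.py 7
```

```text
[0.51472479 0.1710058  0.20708047] [-0.49897989  0.48774273 -0.95881033] 9.45 0.015334430675841476 [[0.001, 0.147, 0.989], [0.0, 0.989, -0.147], [-1.0, 0.001, 0.001]]
scene [449.3545417  258.94444384] foot [444.95177751 295.75754546]
top [212.67883031 259.53168   ] foot [219.96515422 262.91319252]
```

View pics/s7.png

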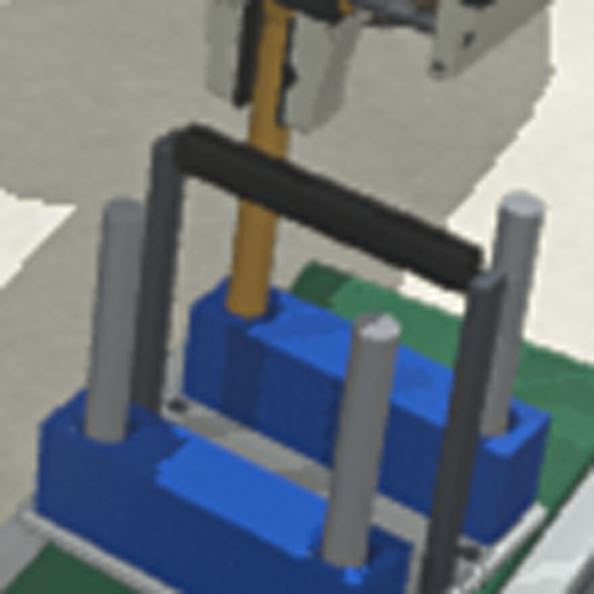

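```bash
python3 -m pendant '[[[0,0,-2,0,0,0,10],[0,0,-2,0,0,0,10],[0,0,0,0,0,0,10]]]' 25; python3 -m pendant '[[[0,0,-2,0,0,0,10],[0,0,-2,0,0,0,10],[0,0,0,0,0,0,10]]]' 25;python3 -m pendant '[[[0,0,-2,0,0,0,10],[0,0,0,0,0,0,10]]]' 25
```

```text
time: 9.85
position: [0.5145, 0.171, 0.2026]
tcp_rot: [[0.001, 0.147, 0.989], [0.0, 0.989, -0.147], [-1.0, 0.001, 0.001]]
force: [-0.6, 0.7, -1.2]
grip_width: 0.0155
time: 10.15
position: [0.5146, 0.1709, 0.1987]
tcp_rot: [[0.001, 0.147, 0.989], [0.0, 0.989, -0.147], [-1.0, 0.0, 0.001]]
force: [-1.3, 0.8, -1.8]
grip_width: 0.0154
time: 10.35
position: [0.5147, 0.1708, 0.1968]
tcp_rot: [[0.001, 0.147, 0.989], [0.0, 0.989, -0.147], [-1.0, 0.0, 0.001]]
force: [-0.0, 2.3, -3.1]
grip_width: 0.0155
```

```bash
python3 -m pendant '[[[0,0.6,-1,0,0,0,10],[0,0.3,-2,0,0,0,10],[0,0,-2,0,0,0,10],[0,0,0,0,0,0,10]]]' 25; python3 look.py 8
```

```text
time: 10.75
position: [0.5145, 0.1714, 0.1916]
tcp_rot: [[0.0, 0.147, 0.989], [-0.001, 0.989, -0.147], [-1.0, -0.0, 0.0]]
force: [0.3, -0.5, -0.9]
grip_width: 0.0152
[0.51451823 0.17136823 0.19158245] [ 0.29731296 -0.48929402 -0.94894021] 10.75 0.015226446260204873 [[0.0, 0.147, 0.989], [-0.001, 0.989, -0.147], [-1.0, -0.0, 0.0]]
scene [448.81328861 265.16784167] foot [444.43494957 301.45127383]
top [213.78872417 260.19872325] foot [220.96803872 263.53091557]
```

View pics/s8.png

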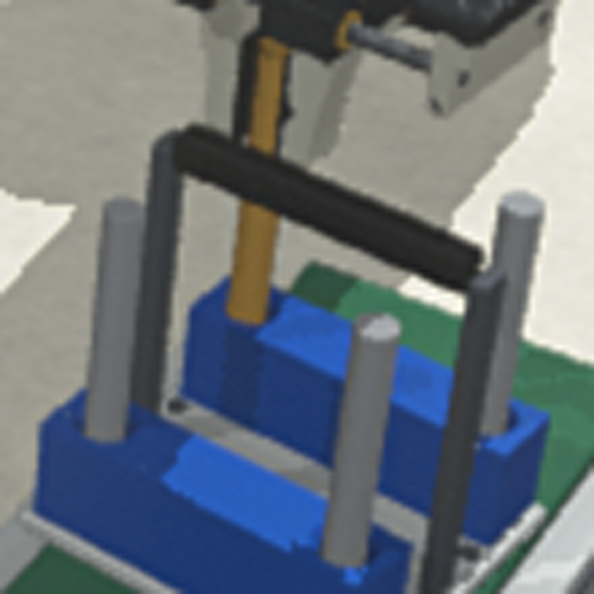

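```bash
python3 -m pendant '[[[0,0,-3,0,0,0,10],[0,0,-3,0,0,0,10],[0,0,-3,0,0,0,10],[0,0,0,0,0,0,10]]]' 25; python3 -m pendant '[[[0,0,-3,0,0,0,10],[0,0,-3,0,0,0,10],[0,0,-2,0,0,0,10],[0,0,0,0,0,0,10]]]' 25
```

```text
time: 11.25
position: [0.5144, 0.1715, 0.1824]
tcp_rot: [[0.0, 0.147, 0.989], [-0.0, 0.989, -0.147], [-1.0, -0.0, 0.0]]
force: [0.5, -0.1, -0.3]
grip_width: 0.0157
time: 11.65
position: [0.5145, 0.1716, 0.1746]
tcp_rot: [[0.0, 0.147, 0.989], [-0.0, 0.989, -0.147], [-1.0, -0.0, 0.0]]
force: [-0.2, 0.0, -0.6]
grip_width: 0.0155
```

```bash
for i in 1; do python3 -m pendant '[[[0,0,-2,0,0,0,10],[0,0,-2,0,0,0,10],[0,0,0,0,0,0,10]]]' 25; python3 -m pendant '[[[0,0,-1,0,0,0,10],[0,0,-1,0,0,0,10],[0,0,0,0,0,0,10]]]' 25; done
```

```text
time: 11.95
position: [0.5146, 0.1716, 0.1708]
tcp_rot: [[0.001, 0.147, 0.989], [0.0, 0.989, -0.147], [-1.0, 0.0, 0.001]]
force: [0.3, -0.2, -1.0]
grip_width: 0.0155
time: 12.25
position: [0.5147, 0.1717, 0.1689]
tcp_rot: [[0.001, 0.147, 0.989], [0.0, 0.989, -0.147], [-1.0, 0.0, 0.001]]
force: [0.2, -0.4, -0.5]
grip_width: 0.0156
```

```bash
python3 -m pendant '[[[0,0,-1,0,0,0,10],[0,0,-1,0,0,0,10],[0,0,0,0,0,0,10]]]' 25; python3 -m pendant '[[[0,0,-1,0,0,0,10],[0,0,0,0,0,0,10]]]' 25
```

```text
time: 12.55
position: [0.5146, 0.1717, 0.1669]
tcp_rot: [[0.001, 0.147, 0.989], [0.0, 0.989, -0.147], [-1.0, 0.0, 0.001]]
force: [-0.6, 0.0, -0.9]
grip_width: 0.0149
time: 12.75
position: [0.5149, 0.1718, 0.1662]
tcp_rot: [[0.001, 0.147, 0.989], [0.0, 0.989, -0.147], [-1.0, 0.0, 0.001]]
force: [0.6, -0.7, 0.1]
grip_width: 0.0157
```

```bash
python3 -m pendant '[[[0,0,-1,0,0,0,10],[0,0,0,0,0,0,10]]]' 25;python3 -m pendant '[[[0,0,-1,0,0,0,10],[0,0,0,0,0,0,10]]]' 25
```

```text
time: 12.95
position: [0.5152, 0.1718, 0.1661]
tcp_rot: [[0.002, 0.146, 0.989], [0.0, 0.989, -0.146], [-1.0, 0.001, 0.002]]
force: [-1.7, -0.6, 6.9]
grip_width: 0.0154
time: 13.15
position: [0.5156, 0.1719, 0.166]
tcp_rot: [[0.003, 0.146, 0.989], [0.001, 0.989, -0.146], [-1.0, 0.001, 0.003]]
force: [-2.9, -0.8, 12.9]
grip_width: 0.0153
```

```bash
python3 -m pendant '[[[0,0,2,0,0,0,10],[0,0,0,0,0,0,10],[0,0,0,0,0,0,18],[0,0,0,0,0,0,26],[0,0,0,0,0,0,40],[0,0,0,0,0,0,40]]]' 25;python3 look.py 9
```

```text
time: 13.75
position: [0.5147, 0.1717, 0.1659]
tcp_rot: [[0.001, 0.147, 0.989], [0.0, 0.989, -0.147], [-1.0, 0.0, 0.001]]
force: [-0.7, 0.3, -1.1]
grip_width: 0.036
[0.51470317 0.17172248 0.16593117] [-0.73713164  0.29827395 -1.14985555] 13.75 0.035997976810935126 [[0.001, 0.147, 0.989], [0.0, 0.989, -0.147], [-1.0, 0.0, 0.001]]
scene [447.72092932 275.36065765] foot [443.44840375 310.86294358]
top [215.67882207 261.07026578] foot [222.60675666 264.27730936]
```

View pics/s9.png

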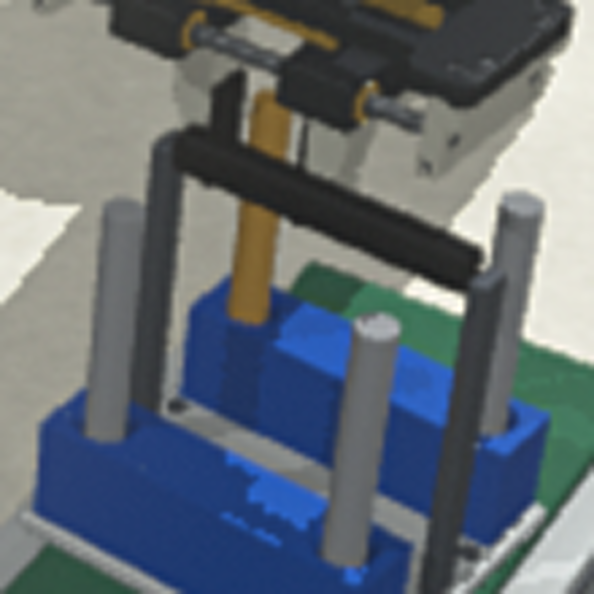

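```bash
python3 -m pendant '[[[0,0,5,0,0,0,44],[0,0,15,0,0,0,44],[0,0,30,0,0,0,44],[0,0,30,0,0,0,44],[0,0,24,0,0,0,44],[0,0,0,0,0,0,44],[0,0,0,0,0,0,44]]]'
python3 - <<'E'
from h import *
print(env.get_state()['qpos'])
E
python3 look.py 10
```

```text
time: 14.55
position: [0.5148, 0.1719, 0.2707]
tcp_rot: [[0.002, 0.147, 0.989], [0.001, 0.989, -0.147], [-1.0, 0.002, 0.002]]
force: [-1.2, -0.5, -0.1]
grip_width: 0.044
[ 3.91703794e+01  6.42863232e+00 -1.21808509e+01  1.41173769e-02
 -7.12529672e+01 -1.37621938e+02]
[0.51476231 0.17187586 0.27067982] [-1.21887601 -0.47211187 -0.09583618] 14.55 0.04403401211919994 [[0.002, 0.147, 0.989], [0.001, 0.989, -0.147], [-1.0, 0.002, 0.002]]
scene [452.91283557 232.62298382] foot [448.25172245 271.64529149]
top [206.86658497 256.95612445] foot [214.81254928 260.61521897]
```

View pics/s10.png

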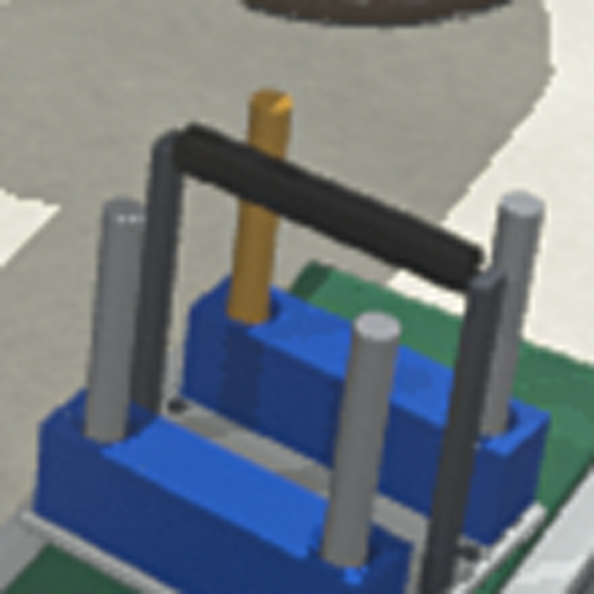

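```bash
python3 -m pendant '[[[5,4,0,0,0,7,60],[5,4,0,0,0,8,60],[5,4,0,0,0,8,60],[5,4,0,0,0,8,60],[5,4,0,0,0,8,60],[5,4,0,0,0,8,60],[5,4,0,0,0,8,60],[5,4,0,0,0,8,60],[5,4,0,0,0,8,60],[5,4,0,0,0,8,60],[7,4,0,0,0,8,60],[0,0,0,0,0,3,60],[0,0,0,0,0,0,60],[0,0,0,0,0,0,60]]]'
python3 look.py 11
```

```text
time: 16.05
position: [0.5714, 0.2155, 0.2692]
tcp_rot: [[-0.001, -0.989, 0.149], [0.0, 0.149, 0.989], [-1.0, 0.001, -0.0]]
force: [-0.2, -0.7, -0.2]
grip_width: 0.0601
[0.57140094 0.21553846 0.26918899] [-0.18885977 -0.66409128 -0.16586653] 16.05 0.06013670481230648 [[-0.001, -0.989, 0.149], [0.0, 0.149, 0.989], [-1.0, 0.001, -0.0]]
scene [461.8054339  251.88696124] foot [456.50781099 292.09274618]
top [190.0866373 233.3459043] foot [199.09275666 238.62421322]
```

View pics/s11.png

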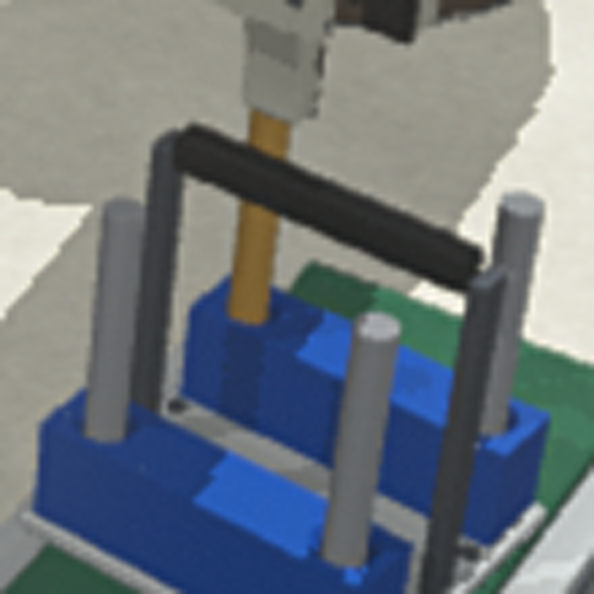

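View pics/t11.png

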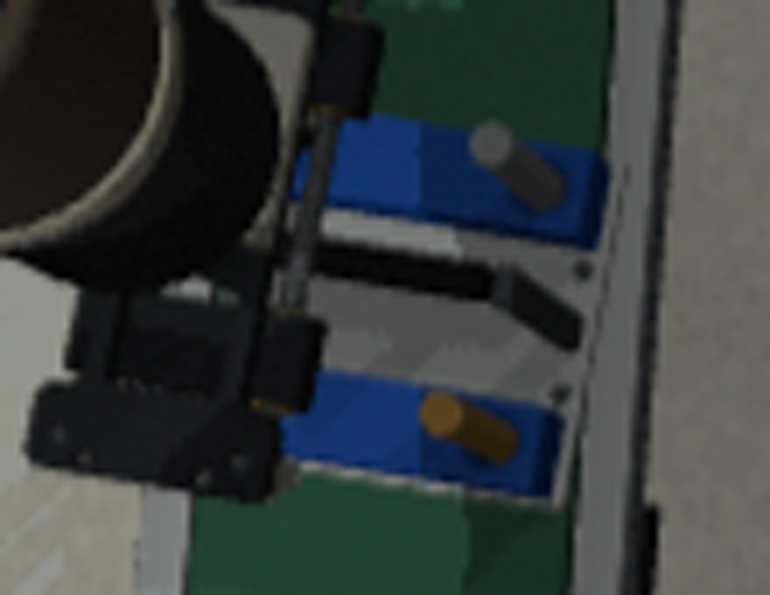

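Run:
```python
from h import *
yw=np.radians(-8.44);c,s=np.cos(yw),np.sin(yw);R=np.array([[c,-s,0],[s,c,0],[0,0,1]])
C=snap('scene');t=snap('top')
o=np.array([.5717,.2157,.06])
for n,X in dict(endR=(0,-.062,.151),endL=(0,.062,.151),mid=(0,0,.151),postR=(0,-.07,.158),postL=(0,.07,.158),brass=(-.05,-.052,.151),B=(.05,-.052,.151),A=(-.05,.052,.151),Cc=(.05,.052,.151)).items():
    p=proj(C,o+R@np.array(X));q=proj(t,o+R@np.array(X));print(n,((p-[400,240]+.5)*5.4).round(0),((q-[150,200]+.5)*7).round(0))
```

```text
endR [176. 140.] [492. 287.]
endL [472. 270.] [155. 231.]
mid [319. 203.] [323. 259.]
postR [159. 117.] [510. 288.]
postL [495. 263.] [128. 225.]
brass [272.  97.] [438. 419.]
B [120. 206.] [491. 147.]
A [518. 200.] [154. 372.]
Cc [371. 322.] [210. 101.]
```

```bash
python3 -m pendant '[[[0,1,-10,0,0,0,60],[0,0,-20,0,0,0,60],[0,0,-20,0,0,0,60],[0,0,-15,0,0,0,60],[0,0,-8,0,0,0,60],[0,0,-4,0,0,0,60],[0,0,0,0,0,0,60],[0,0,0,0,0,0,60]]]'
python3 look.py 12
```

```text
time: 17.05
position: [0.5721, 0.217, 0.1937]
tcp_rot: [[0.001, -0.989, 0.147], [0.001, 0.147, 0.989], [-1.0, -0.001, 0.002]]
force: [0.6, 0.7, 0.8]
grip_width: 0.0601
[0.57207609 0.21695504 0.1937483 ] [0.58920302 0.70165851 0.77538703] 17.05 0.06007209050771083 [[0.001, -0.989, 0.147], [0.001, 0.147, 0.989], [-1.0, -0.001, 0.002]]
scene [458.06111475 284.53212494] foot [453.11696123 322.05688501]
top [196.80028064 237.27816016] foot [204.91623213 241.98201075]
```

View pics/s12.png

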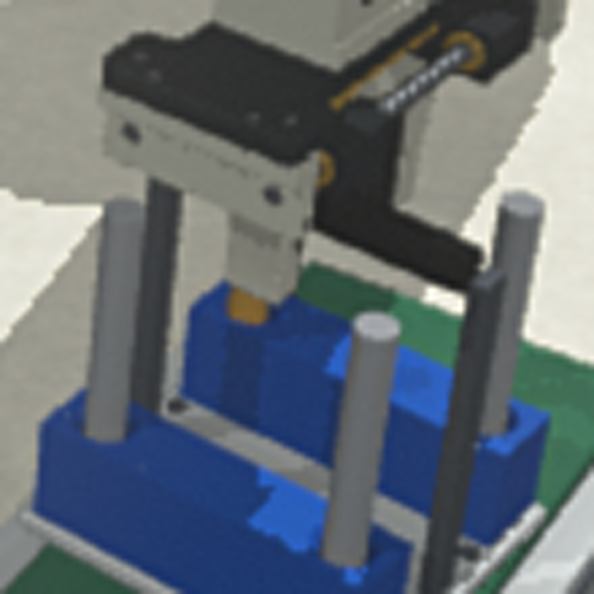

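View pics/t12.png

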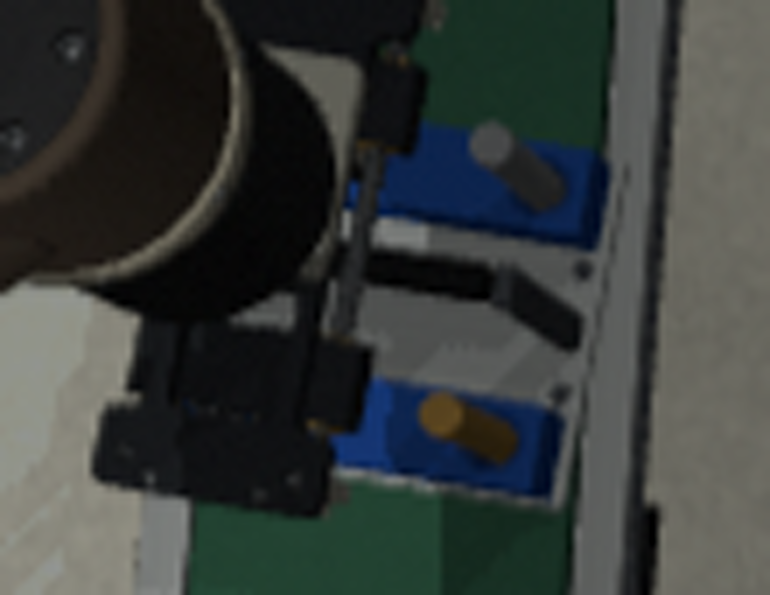

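```bash
python3 -m pendant '[[[0,0,0,0,0,0,40],[0,0,0,0,0,0,26],[0,0,0,0,0,0,20],[0,0,0,0,0,0,10],[0,0,0,0,0,0,10],[0,0,0,0,0,0,10],[0,0,0,0,0,0,10],[0,0,0,0,0,0,10]]]' 10; python3 -m pendant '[[[0,0,0,0,0,0,5],[0,0,0,0,0,0,5],[0,0,0,0,0,0,5]]]' 55
```

```text
time: 17.95
position: [0.5718, 0.2167, 0.1931]
tcp_rot: [[-0.0, -0.989, 0.147], [0.001, 0.147, 0.989], [-1.0, 0.0, 0.001]]
force: [-0.1, -0.2, 0.0]
grip_width: 0.0141
time: 18.25
position: [0.5718, 0.2167, 0.193]
tcp_rot: [[-0.0, -0.989, 0.147], [0.001, 0.147, 0.989], [-1.0, 0.0, 0.001]]
force: [-0.3, 0.4, -1.4]
grip_width: 0.0133
```

Gripped at 14 mm. Lift gently, first a little.

```bash
python3 -m pendant '[[[0,0,2,0,0,0,5],[0,0,4,0,0,0,5],[0,0,6,0,0,0,5],[0,0,6,0,0,0,5],[0,0,2,0,0,0,5],[0,0,0,0,0,0,5],[0,0,0,0,0,0,5]]]' 55
python3 look.py 13
```

```text
time: 18.95
position: [0.5716, 0.2167, 0.2129]
tcp_rot: [[-0.0, -0.989, 0.147], [0.001, 0.147, 0.989], [-1.0, 0.001, 0.001]]
force: [-0.7, -0.4, -7.7]
grip_width: 0.0136
[0.57155017 0.21673062 0.21294937] [-0.73080889 -0.40220129 -7.73007718] 18.95 0.013626270869680423 [[-0.0, -0.989, 0.147], [0.001, 0.147, 0.989], [-1.0, 0.001, 0.001]]
scene [459.12813921 276.37835187] foot [454.10222539 314.53916504]
top [195.09731308 236.45510431] foot [203.43193653 241.31080944]
```

View pics/s13.png

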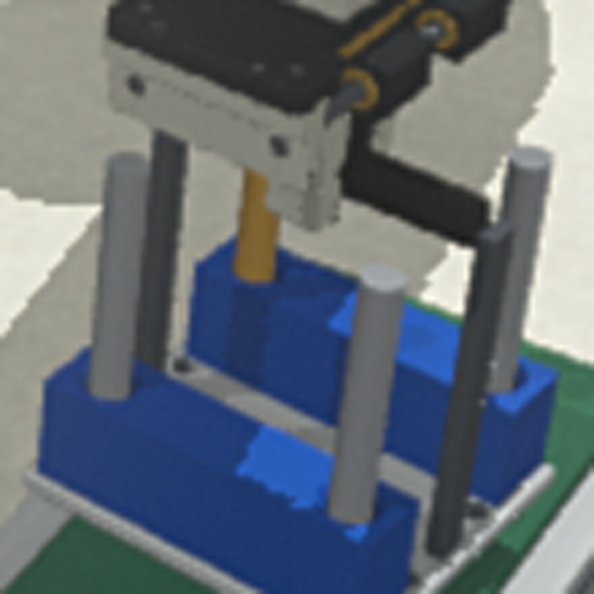

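```bash
python3 -m pendant '[[[0,0,4,0,0,0,5],[0,0,7,0,0,0,5],[0,0,9,0,0,0,5],[0,0,10,0,0,0,5],[0,0,10,0,0,0,5],[0,0,10,0,0,0,5],[0,0,10,0,0,0,5],[0,0,9,0,0,0,5],[0,0,6,0,0,0,5],[0,0,4,0,0,0,5],[0,0,1,0,0,0,5],[0,0,0,0,0,0,5],[0,0,0,0,0,0,5],[0,0,0,0,0,0,5],[0,0,0,0,0,0,5]]]' 55
sed -i 's/s\[240:350,400:510\]/s[200:310,400:510]/' look.py; python3 look.py 14
```

```text
time: 20.55
position: [0.5716, 0.2167, 0.2927]
tcp_rot: [[-0.001, -0.989, 0.147], [0.001, 0.147, 0.989], [-1.0, 0.001, 0.001]]
force: [-0.4, -0.6, -8.6]
grip_width: 0.0136
[0.57162617 0.21670414 0.29274226] [-0.40314652 -0.58018268 -8.64114257] 20.55 0.013580110727967887 [[-0.001, -0.989, 0.147], [0.001, 0.147, 0.989], [-1.0, 0.001, 0.001]]
scene [463.74049525 241.54614081] foot [458.29979135 282.72788066]
top [187.17272171 231.83551951] foot [196.49596366 237.26709181]
```

View pics/s14.png

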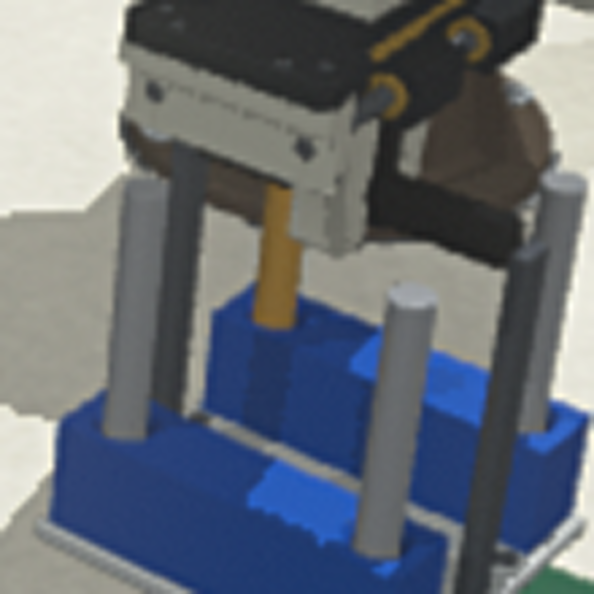

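View pics/top14.png

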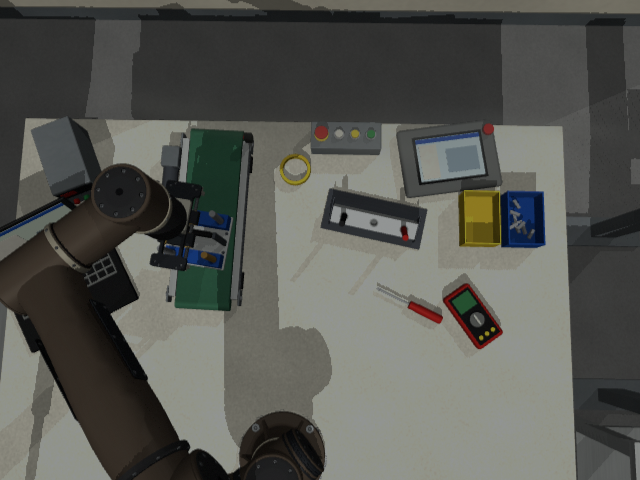

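Run:
```python
from h import *
yw=np.radians(-8.44);c,s=np.cos(yw),np.sin(yw);R=np.array([[c,-s,0],[s,c,0],[0,0,1]])
C=snap('scene');st=env.get_state();print(st['position'],st['force'],st['torque'],st['time'])
o=np.array([.5717,.2167,.161])
for n,X in dict(brass=(-.05,-.052,.151),B=(.05,-.052,.151),A=(-.05,.052,.151),Cc=(.05,.052,.151),pl=(.07,-.075,0),pr=(.07,.075,0)).items():
    print(n,((proj(C,o+R@np.array(X))-[400,200]+.5)*5.4).round(0))
```

```text
[0.57170366 0.21670809 0.29294856] [ 0.11105993  0.14220917 -7.64878746] [ 0.05657988  0.07815763 -0.00241598] 20.7
brass [302.  82.]
B [144. 183.]
A [562. 176.]
Cc [411. 290.]
pl [ 30. 532.]
pr [384. 709.]
```

```bash
python3 -m pendant '[[[0,0,0,0,0,0,5],[0,0,0,0,0,0,5],[0,0,0,0,0,0,5]]]' 55; python3 -c "
from bench import env
print(env.close_job())"
```

```text
time: 21.0
position: [0.5717, 0.2167, 0.2931]
tcp_rot: [[-0.0, -0.989, 0.147], [0.001, 0.147, 0.989], [-1.0, 0.0, 0.001]]
force: [-0.2, -0.2, -7.3]
grip_width: 0.0137
the job is handed in; nothing more can be done
None
```

The job is done and handed in at 21.0 s. The brass shaft is in the empty socket, and the carrier is held by its handle 100 mm above the belt.

**Shaft:** I drew it out of the rack's middle hole along its own axis. I then lowered it upright until it touched the bottom, where the contact force rose to about 13 N, eased off, and let go. A light touch on the socket wall on the way down (about 3 N) was corrected by shifting 0.9 mm.

**Carrier:** I gripped the bar with 55 N and lifted straight up in two stages.

**Last checks:**
- **Load:** it read 7.3 to 8.6 N in the last readings, against the 7.4 N expected for the loaded carrier. The grip width held steady at 13.6–13.7 mm.
- **Level:** in the last scene picture, the three steel shaft tops were within about 1 pixel of where a level carrier should show them.
- **Four shafts:** all four stand in their sockets. The brass shaft's top was hidden by the gripper in the last scene view, but before the lift it stood level with the others.
- **Everything else:** the red and black shafts and the things on the table look untouched in the last top view.

**Disagreements:** the first camera heights came out 1 to 5 mm below the stated ones, and the first estimate of the socket's position was uncertain by a few millimetres. I settled both with close-up pictures and by feel during the insertion. No check failed.

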